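# Slide the drive-bay hatch off a compact desktop computer

## Robot

A 6-joint arm with a two-finger parallel gripper is mounted at the origin on the work surface; the furniture and walls round the work are solid. World frame = base frame: x ahead of the robot, y to its left, z up, the work surface at z = 0. Lengths are in m, angles in rad, forces in N, time in s.
With the tool pointing down it reaches from about 0.25 to 0.775 m from the base axis. Payload 4 kg.
Tool frame: the origin (TCP) lies between the finger pads; the fingertips stand 25 mm ahead of it and the grasp point (between the pads) lies 6 mm ahead of it (robot.tip_reach is the distance from the TCP to the fingertips, in m); z points along the fingers, y is the line along which they close (so a half turn about z gives the same grasp; the last joint's range is limited). The gripper opens to 94 mm and grips with 3 to 60 N. Pads are 16 mm wide; open, the fingers measure 119 mm over their backs; the gripper's body (75 mm by 177 mm) begins 78 mm behind the grasp point.
Start: joints at [-0.103, 0.087, 1.371, -0, 1.684, -0.103], TCP at [0.55, -0, 0.231] pointing down, gripper open.
Joint ranges: [-3.1, 3.1], [-0.76, 2.03], [0.27, 2.55], [-1.08, 4.22], [0.17, 2.65], [-2.57, 2.57]. Speed limits (rad/s): [2.79, 2.79, 3.14, 3.14, 3.14, 3.14].

## Interface

Orientations are given as [roll, pitch, yaw] about the fixed x, y, z axes, in that order (R = Rz(yaw) Ry(pitch) Rx(roll)).
In Python, from bench import sensors, snapshot, camera_info, ticket, robot gives the robot as it stands.
- The arm moves only by the tool arm_command, never from a script. Its argument "plan" is a list of rows, each an object with "grip": the closure, from -1 (fully open) to 1 (shut); "slide": the shift along the tool's x, y, z normalised to -1 to 1, where 1 is 500 mm, a list of three; "spin": the turn about the tool's z normalised to -1 to 1, where 1 is 5 degrees. A call has 1 to 10 rows; each row shifts and turns the commanded pose from where the row before left it, along the tool's axes as they then stand; what a row does not reach is not made up. A row lasts 1/8 s, in which the tool goes at most 62.5 mm and 10.7 degrees, less where a joint would pass 70% of its speed; a pose out of reach is approached as far as the arm can. A call with a number of a shift or a turn outside -1 to 1 is refused whole. A call with a gripper value outside its range is refused whole. The fingers move at their own pace and stop on an object; the grip force is fixed at half the most. Time passes only in rows, so rows that do not move let the fingers close. It gives the time, the measured TCP pose, the force, the opening and the grip force at its end, in the units of the state.
- sensors.get_obs(): the state, without advancing time (a new reading comes with each control period).
- snapshot(name): name is "scene" or "side" or "wrist"; returns the picture (480x640x3 uint8, red, green, blue); there is no depth.
- camera_info(name): a dict with "fx", "fy", "cx", "cy" (pixels), "k1" (the pictures are not rectified: a ray, as slopes to the right and down, at radius r is drawn at 1 + k1 r^2 times it, then the intrinsics apply), "position" and "rotation" of the camera in the world. Camera axes: x right, y up, looking along -z (the intrinsics and any distortion apply to the point x, -y, -z); pixel columns grow to the right and rows downward; lengths in m; the calibration is good to about 2 mm. A picture is of the moment at which its call begins: read the wrist's pose just before it. camera_info takes no time and is no camera call; for the wrist camera it gives the pose at the moment of the call.
- ticket.close_job(): hands the job in; it is judged then, once.
The state is a dict: "time": time; "joint_positions": joint angles; "qvel": joint speeds; "joint_torque": joint torques, N m; "tool_pos": TCP position; "ee_rot": TCP orientation; "wrist_force": force on the tool from outside, world axes, zero at the start; "wrist_torque": the same for the moment, N m; "width": finger opening in m; "finger_force": force on a finger pad.
Only numpy, scipy, OpenCV 4.12 (cv2) and the standard library are available. Lean on these libraries where they do the work, as an engineer would, in place of code of your own. Each camera call takes 0.05 s, during which the arm holds its last target. There are 200 camera calls.

## Task

Open the drive bay of the small desktop computer for a drive swap, without grasping anything: press the sprung snap tab down with the fingertips and, while it is down, push the hatch along its rails away from the tab until it is out of its hooked lugs and the whole bay lies open. Leave the hatch lying flat and straight on the fixed part of the computer's top and the tab sprung back up. Never lift the hatch or touch the drive inside, and leave the spare drive, the dish of screws and the precision driver where they are.

Things in the scene. Friction and masses are not known exactly. Their poses are not given: they have to be found in the camera images.
- computer: dark flat desktop computer, 260 x 170 mm, top 46 mm above the bench; heavy, does not move. Origin: centre of its underside. +x: direction in which the hatch slides off; the tab is at its -x end (the end with sockets, nearer the robot); z up. The hatch's guide ribs at y = +-65 mm stand 50 mm, two hooked lugs on each (x -62 to -30, -8 to +17 mm) 54 mm above the bench
- tab (a joint): snap tab, a grey sprung leaf 50 mm wide, hinged at computer x = -112 mm, running 62 mm to +x, its end under the hatch. 0 = up, latched; 0.2 rad = fully down. Two hooks at its end (y = +-30 to +-39 mm) stand in windows of the hatch and block it; free from about 0.1 rad. Pressed at its bump: 1.5 N to start, 3 N to free, 4.5 N fully down; springs up when let go
- tab_bump (a point): crown of the rounded thumb bump across the tab (34 mm across, 12 mm along x), the place to press: computer x = -78 mm, y = 0, 47 mm above the bench; sinks 3.5 mm to free the hatch, 7 mm at most. The tab lies in a 54 mm wide gap between decks 49 mm above the bench, which also close off its -x end at computer x = -112 mm
- hatch: loose grey slotted hatch, 100 mm (along x) x 128 x 4 mm, 0.16 kg. Origin: centre of its underside; seated at computer x = -16 mm, 46 mm above the bench. After 20 mm of travel its near edge has passed the tab's hooks, and the tab need not be held down. To be pushed about 95 to 115 mm; beyond about 140 mm it tips off the computer
- hatch_push_face (a point): middle of the flat upright push face at the hatch's near edge (hatch x = -50 mm, 7.5 mm above its underside), 12 mm beyond the tab's bump. The face looks to -x, is 44 mm wide, reaches from the underside to 11 mm above it. A shut fingertip following it passes between the tab's two hooks (60 mm apart)
- bay_far_edge (a point): middle of the bay's far edge, at computer x = +28 mm, 46 mm above the bench. The bay opening runs from here 92 mm to -x and is 116 mm wide; from here to +x, up to x = +130 mm, is the fixed flat panel on which the hatch ends. The bay is open when the push face is over this edge; a fingertip lower than 46 mm would strike this edge
- bay_ssd: flat solid-state drive, 70 x 100 x 8 mm, fixed in the bay under the hatch; origin at the centre of its underside; its top is 20 mm below the computer's top; must not be touched
- spare_ssd: flat solid-state drive, 70 x 100 x 8 mm, loose on the bench to the left of the computer; origin centre of underside; leave alone
- screw_dish: round metal dish with screws, 74 mm across, 19 mm high, loose on the bench between robot and computer; origin centre of underside; leave alone
- driver: slim precision screwdriver, 142 mm long, 11 mm thick, loose on the bench to the right of the computer; origin centre of underside; leave alone
Mind the look-alikes: they are no part of the job. Leave any blue look-alike of the hatch alone.

How it is judged:
On the way, in this order (a step that is already met when the one before it is completed fails the run):
1. the snap tab is pressed down by the fingers, hatch still seated (value of joint tab above 0.07 rad and contact force between the fingers and computer above 0.5 N and x of hatch in the frame of computer below -0.008 m), for 0.1 s.
2. the hatch has slid past the tab's hooks (x of hatch in the frame of computer above 0.004 m).
At the end, for the whole second after the job is handed in: The hatch has been pushed 85 to 135 mm from its seat, out of the lugs with the bay open, lies flat (within 3 mm of the top's height, tilt under 0.05 rad, within 0.15 rad of the computer's direction) and at rest on the computer's top; the tab is sprung back up (x of hatch in the frame of computer between 0.069 and 0.119 m and z of hatch in the frame of computer between 0.043 and 0.049 m and angle between hatch's own z axis and vertical below 0.05 rad and angle between the x axis of hatch and the x axis of computer, either way round below 0.15 rad and linear speed of hatch below 0.01 m/s and value of joint tab below 0.03 rad); the robot touches nothing.
It fails at once if the hatch is lifted or tipped up (z of hatch in the frame of computer above 0.054 m or angle between hatch's own z axis and vertical above 0.2 rad).
It fails at once if the drive in the bay is touched (contact force between any of the fingers, the arm and bay_ssd above 1 N).
It fails at once if the spare drive, dish or driver is moved (distance of any of spare_ssd, screw_dish, driver from where it was at the start of the episode above 0.02 m).
It also fails if it takes over 38 s, if anything falls off the work surface, if the arm or the gripper's body presses on something with over 40 N, if the wrist force passes 120 N, or if a joint passes its speed limit or range.

## Working session

There is one attempt and no reset: what is moved stays moved. The work goes in short steps, Python scripts to look and compute and a tool call to move; the robot and the scene stay as the last step left them, time stands still between calls to the robot, and variables do not carry over. Pictures are saved under pics/ and viewed, at most 10 in all, crops included, and the job is handed in when it is done.

Besides the shell and the picture viewer there is one more tool, called by a JSON object that holds its "api" and its "payload". arm_command: Moves the arm, as the interface text tells. Scaled input: -1 to 1 covers 500 mm each way for a shift and 5 degrees each way for a turn. Its arguments: {"type":"object","properties":{"plan":{"type":"array","items":{"type":"object","properties":{"grip":{"type":"number"},"slide":{"type":"array","items":{"type":"number"}},"spin":{"type":"number"}}}}},"required":["plan"]}

```bash
mkdir -p pics
cat > h.py <<'E'
import numpy as np,cv2,json
from bench import sensors,snapshot,camera_info,ticket,robot
def save(name,fn):
    ci=camera_info(name); im=snapshot(name); cv2.imwrite('pics/'+fn+'.png',im[:,:,::-1])
    json.dump({k:(np.array(v).tolist()) for k,v in ci.items()},open('pics/'+fn+'.json','w')); return im,ci
def load(fn):
    ci=json.load(open('pics/'+fn+'.json')); return cv2.imread('pics/'+fn+'.png'),ci
def ray(ci,u,v):
    xd=np.array([(u-ci['cx'])/ci['fx'],(v-ci['cy'])/ci['fy']]); x=xd.copy()
    for _ in range(20): x=xd/(1+ci['k1']*(x@x))
    R=np.array(ci['rotation']).reshape(3,3)
    return np.array(ci['position']),R@np.array([x[0],-x[1],-1])
def onz(ci,u,v,z):
    p,d=ray(ci,u,v); return p+d*(z-p[2])/d[2]
def proj(ci,P):
    R=np.array(ci['rotation']).reshape(3,3); c=R.T@(np.array(P)-np.array(ci['position']))
    x=np.array([c[0],-c[1]])/-c[2]; x=x*(1+ci['k1']*(x@x)); return x*[ci['fx'],ci['fy']]+[ci['cx'],ci['cy']]
E
python3 - <<'E'
from h import *
for n in('scene','wrist'):
    im,ci=save(n,n+'1'); print(n,ci['position'],ci['k1'])
o=sensors.get_obs();print(o['tool_pos'],o['ee_rot'],o['width'],o['time'])
E
```

```text
scene [-0.24311143  0.64603615  1.05208128] -0.14370358108642667
wrist [0.55058249 0.08064882 0.38402469] -0.0795365914650099
[5.49561004e-01 4.44797212e-05 2.29445678e-01] [-3.13965595e+00 -1.94016424e-04  1.57077328e+00] 0.09391345040025943 0.1
```

View pics/scene1.png

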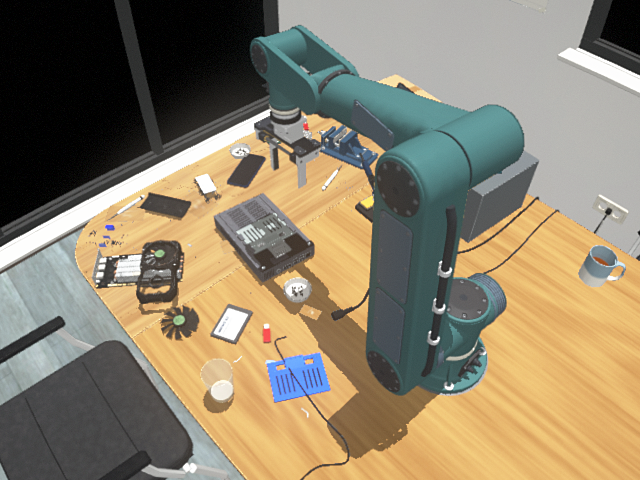

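View pics/wrist1.png

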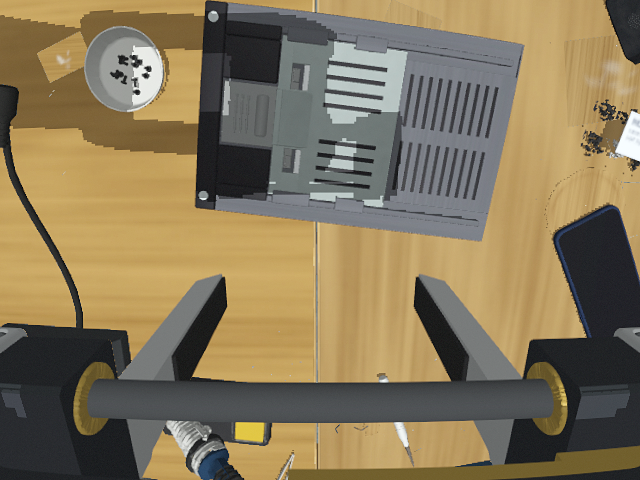

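The scene picture shows the computer at about (265,237), the dish at (297,290), the spare drive at (232,323), the driver at (331,178), and a blue hatch look-alike at (298,377). The wrist picture shows the computer from (196..523, 0..240). Its grey seated hatch is at about (275–400, 40–205), and the tab bump is at about (262,115).

There are two hatch candidates: the grey one in the computer, wrist (335,120), and the blue one on the bench, scene (298,377). The grey one fits because it is seated in the computer beside the tab. I'll confirm that in one crop.

Run:
```python
from h import *
im,ci=load('wrist1')
cv2.imwrite('pics/crop1.png',cv2.resize(im[0:230,190:420],None,fx=2.6,fy=2.6,interpolation=cv2.INTER_CUBIC))
for n,u,v in(('farL',523,45),('farR',480,240)): print(n,onz(ci,u,v,.046))
```

```text
Traceback (most recent call last):
  File "h.py", line 14, in onz
    p,d=ray(ci,u,v); return p+d*(z-p[2])/d[2]
        ~~~^^^^^^^^
  File "h.py", line 11, in ray
    R=np.array(ci['rotation']).reshape(3,3)
ValueError: cannot reshape array of size 3 into shape (3,3)
```

View pics/crop1.png

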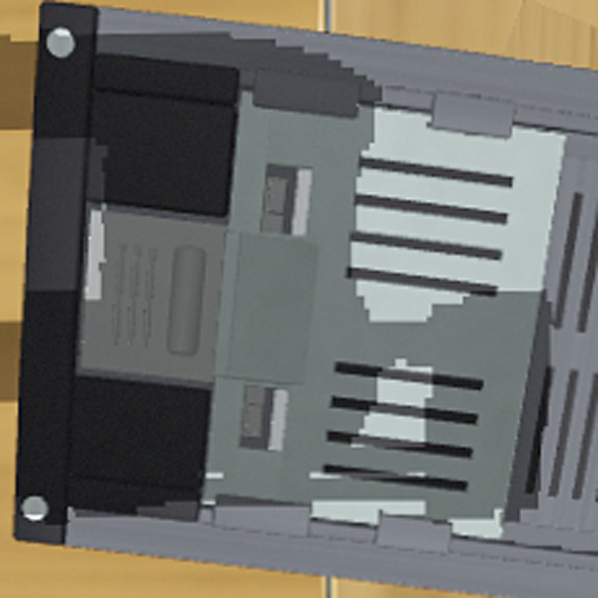

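The crop confirms the grey slotted hatch seated in the computer, with the two hook windows and the tab bump at crop (186,300), full-frame (261.5,115.4). The top of the push face is at crop (222,305), full-frame (275.5,117.3).

```bash
sed -i 's/np.array(ci\[.rotation.\]).reshape(3,3)/rot(ci)/' h.py
cat >> h.py <<'E'
from scipy.spatial.transform import Rotation as Ro
def rot(ci):
    return Ro.from_euler('xyz',np.ravel(ci['rotation'])).as_matrix()
E
python3 - <<'E'
from h import *
im,ci=load('wrist1')
print(ci['rotation'])
fl=onz(ci,523,45,.046);fr=onz(ci,480,240,.046);b=onz(ci,261.5,115.4,.047);f=onz(ci,275.5,117.3,.057)
print(fl,fr,b,f)
d=fl-fr;L=np.linalg.norm(d);yaw=np.arctan2(-d[0],d[1]);print('W',L,'yaw',np.degrees(yaw))
x=np.array([np.cos(yaw),np.sin(yaw),0]);y=np.array([-x[1],x[0],0])
C=(fl+fr)/2-x*.130
print('C',C,'bump rel',(b-C)@x,(b-C)@y,'face',(f-C)@x,(f-C)@y)
# guide-lug line directions
for p,q,z in(((253,70),(512,134),.054),((218,500),(450,520),.054),((40,0),(18,540),.046)):
    P=onz(ci,190+p[0]/2.6,p[1]/2.6,z);Q=onz(ci,190+q[0]/2.6,q[1]/2.6,z);e=Q-P;print(np.degrees(np.arctan2(e[1],e[0])),np.linalg.norm(e))
E
```

```text
[-0.2761333800660682, 0.002073484859811847, -0.00048240471422678066]
[0.71640922 0.1477871  0.046     ] [ 0.6958634  -0.01874425  0.046     ] [0.50135276 0.08944117 0.047     ] [0.51409021 0.08761508 0.057     ]
W 0.1677939868000522 yaw -7.033332140068069
C [0.57711455 0.0804395  0.046     ] bump rel -0.07629391372095622 -0.00034285080524815056 face -0.06342871148525879 -0.0005955423563375913
-13.013949504592219 0.08019551537421206
-4.99542056124134 0.07645036977674301
-96.22788599575296 0.1695045705816679
```

{"api": "arm_command", "payload": {"plan": [{"grip": 1, "slide": [0.09, -0.05, 0], "spin": 0}, {"grip": 1, "slide": [0.089, -0.05, 0], "spin": 0}, {"grip": 1, "slide": [0, 0, 0.09], "spin": 0.7}, {"grip": 1, "slide": [0, 0, 0.09], "spin": 0.7}, {"grip": 1, "slide": [0, 0, 0.05], "spin": 0}, {"grip": 1, "slide": [0, 0, 0], "spin": 0}]}}

```text
time: 0.85
tool_pos: [0.4978, 0.0894, 0.1126]
ee_rot: [-3.135, 0.001, 1.449]
wrist_force: [-0.6, 0.3, 0.5]
width: 0.0375
finger_force: 0.0
```

Run:
```python
from h import *
o=sensors.get_obs();print(o['tool_pos'],o['ee_rot'],o['width'],o['time'],robot.tip_reach,o['wrist_force'])
im,ci=save('wrist','wrist2')
s,c=save('side','side2')
print(proj(ci,[.5014,.0894,.047]),proj(ci,np.array(o['tool_pos'])-[0,0,.025]),proj(c,[.5014,.0894,.047]),c['position'])
a=im[:,:,::-1];u,v=proj(c,[.53,.0894,.047]).astype(int)
cr=s[max(0,v-75):v+75,max(0,u-100):u+100,::-1]
print(max(0,u-100),max(0,v-75))
cv2.imwrite('pics/both2.png',np.hstack([cv2.resize(a,(400,300)),cv2.resize(cr,(400,300),interpolation=cv2.INTER_CUBIC)]))
```

```text
[0.49784467 0.08942162 0.11255014] [-3.13520908e+00  1.21875545e-03  1.44878785e+00] 0.0374714079136069 0.85 0.025 [-0.60217845  0.32935915  0.50122685]
[325.60796612 264.76786363] [319.13726817 293.48367531] [348.11328568 230.09212204] [-0.04318554 -1.0292013   1.06017864]
257 152
```

View pics/both2.png

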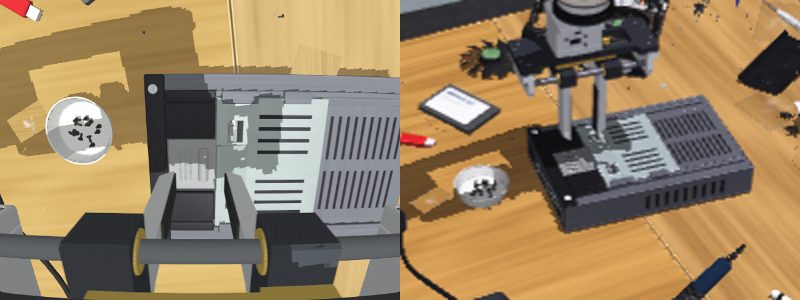

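The wrist half shows the fingers over the tab. The bump is at about (323,264) full-frame, against a projected (326,265). The side half shows the fingers above the tab deck. I'll refine the bump and face in one crop.

Run:
```python
from h import *
im,ci=load('wrist2')
cv2.imwrite('pics/crop2.png',cv2.resize(im[190:310,270:430],None,fx=5,fy=5,interpolation=cv2.INTER_CUBIC))
C=np.array([.5771,.0804,0]);y=np.radians(-6.9)
R=Ro.from_euler('z',y).as_matrix()
for n,p in(('bump',(-.078,0,.047)),('bump+y',(-.078,.017,.047)),('face top',(-.066,0,.057)),('face+y',(-.066,.022,.057)),('hatch far+y',(.034,.064,.05)),('topcornerfar',(.13,.085,.046)),('tcnear',(-.13,.085,.049))):
  q=proj(ci,C+R@np.array(p));print(n,q,(q-[270,190])*5)
```

```text
bump [322.65114157 264.51630102] [263.25570784 372.58150512]
bump+y [322.64757899 237.17525725] [263.23789494 235.87628625]
face top [343.59824141 270.50595418] [367.99120703 402.52977092]
face+y [344.1857311  233.50862364] [370.9286555  217.54311822]
hatch far+y [523.39586937 157.59930263] [1266.97934686 -162.00348686]
topcornerfar [676.34831119 125.33237871] [2031.74155594 -323.33810643]
tcnear [226.35116405 117.26044069] [-218.24417975 -363.69779656]
```

View pics/crop2.png

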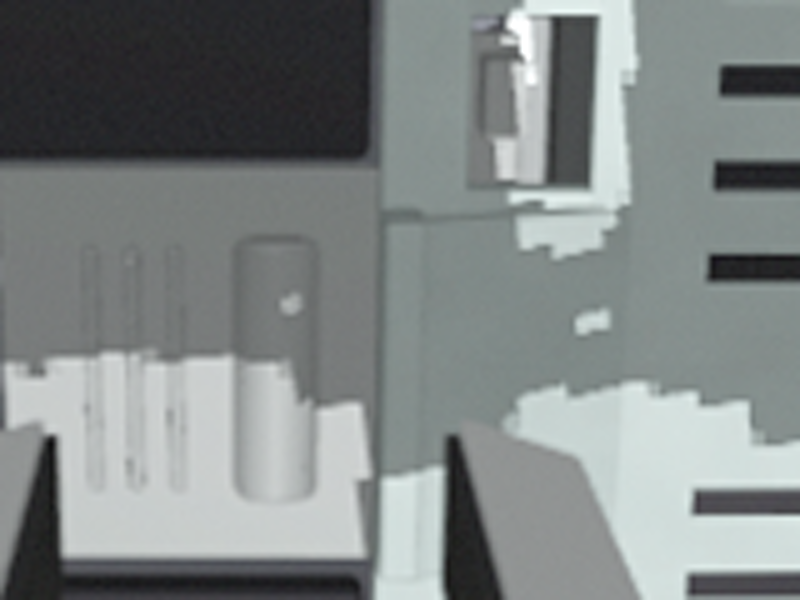

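The bump is at crop (275,369) and the push-face top edge at crop x≈385. Both are about 1.4 mm beyond the first estimate, which puts the bump at world (0.501, 0.090). Next I shut the fingers and descend to just above it.

{"api": "arm_command", "payload": {"plan": [{"grip": 1, "slide": [0.002, 0.0026, 0], "spin": 0}, {"grip": 1, "slide": [0, 0, 0], "spin": 0}, {"grip": 1, "slide": [0, 0, 0], "spin": 0}, {"grip": 1, "slide": [0, 0, 0.04], "spin": 0}, {"grip": 1, "slide": [0, 0, 0.02], "spin": 0}, {"grip": 1, "slide": [0, 0, 0], "spin": 0}, {"grip": 1, "slide": [0, 0, 0], "spin": 0}]}}

```text
time: 1.82
tool_pos: [0.5018, 0.0904, 0.086]
ee_rot: [3.141, -0.0, 1.449]
wrist_force: [0.1, -0.1, -0.4]
width: 0.0006
finger_force: 0.0
```

{"api": "arm_command", "payload": {"plan": [{"grip": 1, "slide": [0, -0.0052, 0], "spin": 0}, {"grip": 1, "slide": [0, 0, 0.02], "spin": 0}, {"grip": 1, "slide": [0, 0, 0], "spin": 0}, {"grip": 1, "slide": [0, 0, 0], "spin": 0}]}}

```text
time: 2.33
tool_pos: [0.4987, 0.0906, 0.0753]
ee_rot: [-3.141, 0.0, 1.449]
wrist_force: [-0.1, -0.1, 0.2]
width: 0.0005
finger_force: 0.0
```

Run:
```python
from h import *
im,ci=save('wrist','wrist3')
s,c=save('side','side3')
p=sensors.get_obs()['tool_pos'];q=proj(c,np.array(p)-[0,0,.025]);w=proj(ci,np.array(p)-[0,0,.025]);print(p,q,w)
def cr(a,q):
    u,v=np.clip(q.astype(int),[60,45],[580,435]);return cv2.resize(a[v-45:v+45,u-60:u+60,::-1],(400,300),interpolation=cv2.INTER_CUBIC)
cv2.imwrite('pics/both3.png',np.hstack([cr(im,w),cr(s,q)]))
```

```text
[0.49899    0.09065194 0.07560716] [347.09387177 229.00835195] [319.32858816 293.76705917]
```

View pics/both3.png

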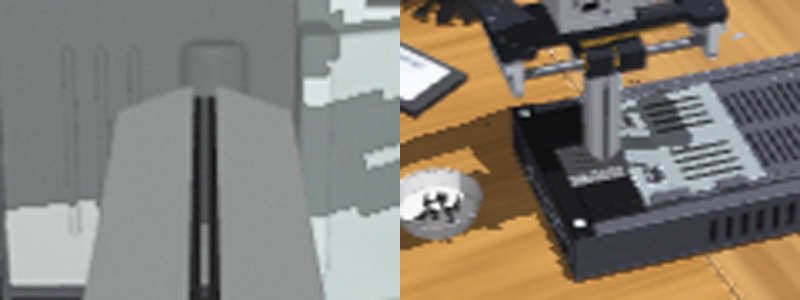

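The shut tip sits over the bump: the seam is at left-half x≈207 and the bump centre at 215, so it is about 1.5 mm toward −x. The tip's edge is about 1 mm short of the push face. Pressing now.

{"api": "arm_command", "payload": {"plan": [{"grip": 1, "slide": [0, 0, 0.006], "spin": 0}, {"grip": 1, "slide": [0, 0, 0.006], "spin": 0}, {"grip": 1, "slide": [0, 0, 0.006], "spin": 0}, {"grip": 1, "slide": [0, 0, 0], "spin": 0}, {"grip": 1, "slide": [0, 0, 0], "spin": 0}]}}

```text
time: 3.05
tool_pos: [0.4986, 0.0907, 0.0667]
ee_rot: [-3.141, -0.0, 1.449]
wrist_force: [-3.5, 0.7, 5.3]
width: 0.0004
finger_force: 2.2
```

{"api": "arm_command", "payload": {"plan": [{"grip": 1, "slide": [0, 0.006, 0.001], "spin": 0}, {"grip": 1, "slide": [0, 0.006, 0.001], "spin": 0}, {"grip": 1, "slide": [0, 0.006, 0.001], "spin": 0}, {"grip": 1, "slide": [0, 0, 0], "spin": 0}]}}

```text
time: 3.55
tool_pos: [0.5084, 0.0895, 0.0649]
ee_rot: [3.14, -0.0, 1.449]
wrist_force: [0.3, 0.5, 1.8]
width: 0.0005
finger_force: 1.2
```

{"api": "arm_command", "payload": {"plan": [{"grip": 1, "slide": [0, 0.006, 0.0015], "spin": 0}, {"grip": 1, "slide": [0, 0.006, 0.0015], "spin": 0}, {"grip": 1, "slide": [0, 0.006, 0.0015], "spin": 0}, {"grip": 1, "slide": [0, 0.006, 0.001], "spin": 0}, {"grip": 1, "slide": [0, 0, 0], "spin": 0}]}}

```text
time: 4.18
tool_pos: [0.5202, 0.088, 0.0621]
ee_rot: [3.141, 0.0, 1.449]
wrist_force: [-2.3, 0.3, 1.7]
width: 0.0007
finger_force: 1.2
```

Run:
```python
from h import *
im,ci=save('wrist','wrist4')
s,c=save('side','side4')
p=sensors.get_obs()['tool_pos'];q=proj(c,np.array(p)-[0,0,.025]);w=proj(ci,np.array(p)-[0,0,.025]);print(p,q,w)
def cr(a,q,h=60):
    k=h*4//3;u,v=np.clip(q.astype(int),[k,h],[640-k,480-h]);return cv2.resize(a[v-h:v+h,u-k:u+k,::-1],(400,300),interpolation=cv2.INTER_CUBIC)
cv2.imwrite('pics/both4.png',np.hstack([cr(im,w+[0,-40],90),cr(s,q)]))
```

```text
[0.52021455 0.08795738 0.06216019] [354.69650211 231.3617907 ] [318.75110257 293.68584916]
```

View pics/both4.png

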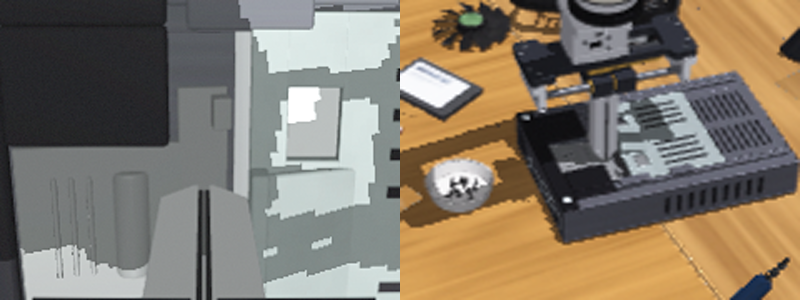

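The hatch's near edge (left half x≈240) has passed the tab hook (215,115), so the tab no longer needs holding. I back off slightly, raise the tip above 46 mm and push on.

{"api": "arm_command", "payload": {"plan": [{"grip": 1, "slide": [0, 0.008, 0], "spin": 0}, {"grip": 1, "slide": [0, -0.006, 0], "spin": 0}, {"grip": 1, "slide": [0, 0, -0.014], "spin": 0}, {"grip": 1, "slide": [0, 0, -0.012], "spin": 0}, {"grip": 1, "slide": [0, 0, 0], "spin": 0}]}}

```text
time: 4.9
tool_pos: [0.521, 0.088, 0.0759]
ee_rot: [3.14, -0.0, 1.449]
wrist_force: [0.3, 0.3, -0.6]
width: 0.0003
finger_force: 0.0
```

{"api": "arm_command", "payload": {"plan": [{"grip": 1, "slide": [0, 0.012, 0], "spin": 0}, {"grip": 1, "slide": [0, 0.012, 0], "spin": 0}, {"grip": 1, "slide": [0, 0.012, 0], "spin": 0}, {"grip": 1, "slide": [0, 0.012, 0], "spin": 0}, {"grip": 1, "slide": [0, 0.012, 0], "spin": 0}, {"grip": 1, "slide": [0, 0.012, 0], "spin": 0}, {"grip": 1, "slide": [0, 0, 0], "spin": 0}]}}

```text
time: 5.78
tool_pos: [0.5573, 0.0834, 0.0752]
ee_rot: [3.14, 0.0, 1.448]
wrist_force: [-0.5, -0.1, -0.3]
width: 0.0004
finger_force: 0.0
```

{"api": "arm_command", "payload": {"plan": [{"grip": 1, "slide": [0, 0.012, 0], "spin": 0}, {"grip": 1, "slide": [0, 0.012, 0], "spin": 0}, {"grip": 1, "slide": [0, 0.012, 0], "spin": 0}, {"grip": 1, "slide": [0, 0.012, 0], "spin": 0}, {"grip": 1, "slide": [0, 0.012, 0], "spin": 0}, {"grip": 1, "slide": [0, 0.012, 0], "spin": 0}, {"grip": 1, "slide": [0, 0.012, 0], "spin": 0}, {"grip": 1, "slide": [0, 0.006, 0], "spin": 0}, {"grip": 1, "slide": [0, 0, 0], "spin": 0}]}}

```text
time: 6.9
tool_pos: [0.6016, 0.078, 0.0753]
ee_rot: [3.141, -0.0, 1.449]
wrist_force: [0.2, -0.1, 0.3]
width: 0.0007
finger_force: 0.0
```

{"api": "arm_command", "payload": {"plan": [{"grip": 1, "slide": [0, -0.02, 0], "spin": 0}, {"grip": 1, "slide": [0, -0.02, 0], "spin": 0}, {"grip": 1, "slide": [0, 0, -0.1], "spin": 0}, {"grip": 1, "slide": [-0.05, 0, -0.1], "spin": 0}, {"grip": 1, "slide": [-0.1, 0, -0.08], "spin": 0}, {"grip": 1, "slide": [0, 0, 0], "spin": 0}, {"grip": 1, "slide": [0, 0, 0], "spin": 0}]}}

```text
time: 7.78
tool_pos: [0.5715, 0.0077, 0.2136]
ee_rot: [-3.141, -0.001, 1.448]
wrist_force: [-0.8, -0.5, -0.5]
width: 0.0004
finger_force: 0.0
```

Run:
```python
from h import *
im,ci=save('wrist','wrist5')
C=np.array([.5785,.0805,0]);R=Ro.from_euler('z',np.radians(-6.95)).as_matrix()
for t in(.085,.1,.115,.135):
  print(t,[proj(ci,C+R@np.array((-.066+t,y,.05))).round() for y in(-.064,.064)])
print(sensors.get_obs()['tool_pos'])
```

```text
0.085 [array([340., 215.]), array([342.,  50.])]
0.1 [array([358., 215.]), array([361.,  50.])]
0.115 [array([376., 215.]), array([381.,  50.])]
0.135 [array([400., 215.]), array([407.,  51.])]
[0.57119081 0.0081303  0.21264202]
```

View pics/wrist5.png

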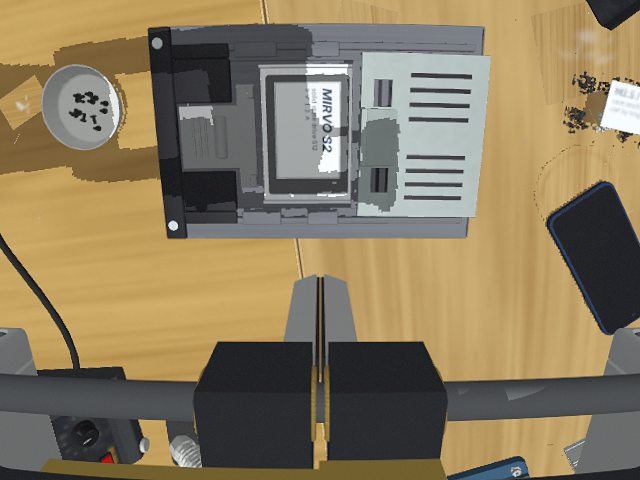

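The whole bay lies open. The hatch lies flat and straight, with its near edge at (358,215)–(362,52), which is about 101 mm of travel. The tab is up and the robot is clear.

```bash
python3 -c "
from bench import ticket;print(ticket.close_job())"
```

```text
the job is handed in; nothing more can be done
None
```

The job is handed in; no verdict came back. The last picture showed the hatch pushed about 101 mm and lying flat and straight on the computer's top, with the bay fully open, the tab up and the arm clear.

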